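# Shut down the engraver's control unit

### The job

Shut down the grey control unit on the bench: first turn its larger dial fully anticlockwise (seen from above) to the end stop, and only then slide the flat aluminium cover towards the unit's front until it is fully shut over the burr tray. Leave the smaller dial as it is set, do not disturb the things lying around the unit, and let go at the end.

Things in the scene. Friction and masses are not known exactly. Their poses are not given: they have to be found in the camera images.
- unit: fixed grey box, 220 (x) x 300 (y) mm, top panel 70 mm above the bench; origin: centre of its underside; front = its -x side, towards the robot. Left half: two dials one behind the other at y = +80, x = -55 and +55 mm (which is where varies). Right half (y = -75 mm): open burr tray at the front, cover sliding along x between two rails 8 mm high
- speed_dial (a joint): angle of the larger dial in rad: 0 at the anticlockwise end stop, growing clockwise seen from above to 4.71 at the other stop; it stays where it is left (friction about 0.05 N m)
- speed_dial_grip (a point): larger dial: point on its axis, 37 mm above the panel, 7 mm below the bar top; z up, x along the bar to the pointer, turning with it. Black disc with an upright bar grip across it: 55 mm long, 14 mm thick, sides free from 14 to 44 mm above the panel; white pointer line on one half; flat round base 82 mm across. At the end stop it points to the unit's front left (135 deg from its +x towards +y)
- trim_dial (a joint): angle of the smaller dial in rad, same sense; to be left as found
- trim_dial_grip (a point): the same point on the smaller dial. Black disc with an upright bar grip across it: 34 mm long, 14 mm thick, sides free from 14 to 44 mm above the panel; white pointer line on one half; flat round base 60 mm across.
- trim_dial_end (a point): pointer end of the smaller dial's bar, 17 mm from its axis, 37 mm above the panel
- tray_cover (a joint): opening of the cover in m: 0 fully shut against its stop (tray covered), growing as it slides to the unit's +x (back), at most 0.095; friction about 1.5 N
- tray_cover_grip (a point): middle of the cover's rib, 24.5 mm above the panel, 9 mm below the rib's top; axes as the unit's. The cover is 102 mm (x) x 128 mm (y) x 5 mm; the rib across it is 14 mm thick (x), 50 mm long (y) and stands 28 mm above the plate
- bracket: loose black steel corner bracket, 60 x 60 x 60 mm, beside the dial side of the unit; origin at the centre of its underside
- tube: loose offcut of square steel tube, 130 x 40 x 40 mm, painted blue, beside the tray side of the unit; origin at the centre of its underside, long side along its x axis
- spanner: loose spanner, 160 mm long, lying behind the unit; origin near its middle, on its underside
- screwdriver: loose screwdriver, 170 mm long, lying in front of the unit (robot side); origin near its middle, on its underside

How it is judged:
By the outcome, as a careful person would: the job done as asked, in the order asked, and still so for the second after the job is handed in, with the robot touching nothing.
It also fails if it takes over 54 s, if anything falls off the work surface, if the arm or the gripper's body presses on something with over 40 N, if the wrist force passes 120 N, or if a joint passes its speed limit or range.

### The arm

A 7-joint arm with a two-finger parallel gripper is mounted at the origin on the work surface. World frame = base frame: x ahead of the robot, y to its left, z up, the work surface at z = 0. Lengths are in m, angles in rad, forces in N, time in s.
With the tool pointing down it reaches from about 0.4 to 0.875 m from the base axis. Payload 19.3 kg.
Tool frame: the origin (TCP) lies on the centre line of the jaws, within the pads' length; the fingertips stand 14 mm ahead of it and the grasp point (between the pads) lies 5 mm behind it; z points along the fingers, y is the line along which they close (so a half turn about z gives the same grasp; the last joint's range is limited). The gripper opens to 85 mm and grips with 20 to 120 N. Pads are 22 mm wide; open, the fingers measure 114 mm over their backs; the gripper's body (76 mm by 85 mm) begins 54 mm behind the grasp point. The pads swing forward as they close: fully open they stand 13 mm farther back than shut.
Start: joints at [1.218, 0.521, -0.036, 1.599, 0.021, 1.021, -0.113], TCP at [0.174, -0.6, 0.245] pointing down, gripper open.
Joint ranges: [-2.91, 2.91], [-0.3, 2.13], [-1.5, 1.42], [0.17, 2.43], [-1.26, 4.41], [0.16, 1.93], [-2.52, 2.52]. Speed limits (rad/s): [1.89, 1.89, 2.39, 2.39, 3.01, 3.01, 3.01].

### API

Orientations are given as [roll, pitch, yaw] about the fixed x, y, z axes, in that order (R = Rz(yaw) Ry(pitch) Rx(roll)).
In Python, from workcell import bot, grab_frame, regions_of gives the robot as it stands. The module is installed in compiled form; this text tells all that it offers.
- The arm moves only by the tool play_rows, never from a script. Its argument "plan" is a list of rows, each a list of 3 entries, a list of its own where there are three numbers: the shift along the tool's x, y, z in units of 2.5 cm (1.0 is 2.5 cm), then the turn, a rotation vector about the tool's x, y, z in units of 0.15 rad (1.0 is 0.15 rad), then the closure, from -1 (fully open) to 1 (shut). In form: [[[tx, ty, tz], [rx, ry, rz], jaw], ...]. A call has 1 to 20 rows; each row shifts and turns the commanded pose from where the row before left it, along the tool's axes as they then stand; what a row does not reach is not made up. A row lasts 1/8 s, in which the tool goes at most 62.5 mm and 10.7 degrees, less where a joint would pass 70% of its speed; a pose out of reach is approached as far as the arm can. A call with a number of a shift or a turn outside -1 to 1 is refused whole. A call with a gripper value outside its range is refused whole. The fingers move at their own pace and stop on an object; "newtons" is the grip in N (left out, the last holds). Time passes only in rows, so rows that do not move let the fingers close. It gives the time, the measured TCP pose, the force, the opening and the grip force at its end, in the units of the state.
- bot.observe(): the state, without advancing time (a new reading comes with each control period).
- grab_frame(name): name is "side" or "top"; returns a dict with "pixels" (400x640x3 uint8, red, green, blue), "depth" (400x640 float32, m along the optical axis (not along the pixel's ray), 0 where there is no reading), "camera_matrix" (3x3 intrinsics, pixels), "R" (3x3) and "t" (3): a world point X has camera coordinates R X + t. Camera axes: x right, y down, z forward; pixel columns grow to the right and rows downward; lengths in m; the calibration is good to about 2 mm. A picture is of the moment at which its call begins.
- bot.job_done(): hands the job in; it is judged then, once.
Trained networks look in the newest picture that a camera, given by its name, has taken for a name from the list of things; names that differ only in an ending like _2 or _b are one class to them, and where a whole thing is asked for, a point or a joint stands for the part that bears it (a point fixed in the world has none). Each returns a list of dicts, best first, with "p" (0 to 1); they miss things now and then, are a little off and sometimes report something else, mostly with a low value. They report only what shows in the picture. A call takes as long as a camera call.
- regions_of(thing, camera): "mask" (400x640 bool, what is visible of it) and "box" ([left, top, right, bottom] in pixels, round what is visible of it).
The state is a dict: "clock": time; "qpos": joint angles; "qd": joint speeds; "joint_efforts": joint torques, N m; "position": TCP position; "tool_rot": TCP orientation; "force": force on the tool from outside, world axes, zero at the start; "moment": the same for the moment, N m; "grip_width": finger opening in m; "finger_force": force on a finger pad.
Only numpy, scipy, OpenCV 4.12 (cv2) and the standard library are available. Lean on these libraries where they do the work, as an engineer would, in place of code of your own. Each camera call takes 0.05 s, during which the arm holds its last target. There are 200 camera calls.

## Working session

There is one attempt and no reset: what is moved stays moved. The work goes in short steps, Python scripts to look and compute and a tool call to move; the robot and the scene stay as the last step left them, time stands still between calls to the robot, and variables do not carry over. Pictures are saved under pics/ and viewed, at most 10 in all, crops included, and the job is handed in when it is done.

Besides the shell and the picture viewer there is one more tool, called after "Call:" as name(argument=value, ...) on one line, values as JSON. play_rows: Moves the arm, as the interface text tells. Its arguments: {"type":"object","properties":{"plan":{"type":"array"},"newtons":{"type":"number"}},"required":["plan"]}

```bash
mkdir -p pics
cat > h.py <<'E'
import numpy as np, cv2
from workcell import bot, grab_frame, regions_of
def pts(f,mask):
    v,u=np.nonzero(mask&(f["depth"]>0)); z=f["depth"][v,u]
    K=f["camera_matrix"]; c=np.stack([(u-K[0,2])/K[0,0]*z,(v-K[1,2])/K[1,1]*z,z],1)
    return (c-f["t"])@f["R"], u, v   # world
E
python3 - <<'E'
from h import *
s=bot.observe(); print(s)
for c in ("top","side"):
    f=grab_frame(c); np.savez(c+"0.npz",**f)
    cv2.imwrite(f"pics/{c}0.png",f["pixels"][...,::-1])
    print(c,(-f["R"].T@f["t"]).round(3))
    for n in ("unit","speed_dial","trim_dial","tray_cover","bracket","tube","spanner","screwdriver"):
        for r in regions_of(n,c)[:2]:
            P,u,v=pts(f,r["mask"])
            if len(P): print(n,round(r["p"],2),list(map(int,r["box"])),len(P),np.median(P,0).round(3),np.percentile(P,2,0).round(3),np.percentile(P,98,0).round(3))
E
```

```text
{'clock': 0.0, 'qpos': array([ 1.21783708,  0.52204175, -0.03631974,  1.6000099 ,  0.02122113,
        1.02108735, -0.11278795]), 'qd': array([-0.00131435, -0.00069716, -0.00055845, -0.00019526, -0.00098311,
        0.00049917, -0.00020753]), 'joint_efforts': array([-1.32354813e-03, -9.27120566e+01,  1.97945438e+00, -3.69924366e+01,
        1.78342400e-02,  8.45323142e-03, -3.00233216e-05]), 'position': array([ 0.1742446 , -0.59988331,  0.24470785]), 'tool_rot': array([-3.14043655e+00,  1.04415064e-04,  2.82765832e-01]), 'force': array([ 0.11545366, -0.1088074 ,  0.21280012]), 'moment': array([-0.00202399, -0.00460053, -0.00931173]), 'finger_force': 0.0, 'grip_width': 0.08515385375009481}
top [0.405 0.056 1.043]
unit 0.91 [251, 130, 415, 278] 12808 [ 0.541 -0.01   0.071] [ 0.412 -0.146  0.027] [0.676 0.16  0.081]
speed_dial 0.75 [275, 198, 302, 227] 606 [0.524 0.1   0.085] [0.499 0.075 0.08 ] [0.55  0.128 0.116]
trim_dial 0.71 [420, 217, 460, 275] 1247 [ 0.447 -0.223  0.04 ] [ 0.39  -0.262  0.005] [ 0.504 -0.187  0.044]
trim_dial 0.69 [299, 152, 316, 173] 225 [0.622 0.059 0.104] [0.6
[... 1012 characters left out ...]
1, 328, 185] 257 [0.621 0.054 0.095] [0.61  0.043 0.078] [0.633 0.074 0.115]
tray_cover 0.89 [277, 211, 337, 264] 2849 [ 0.526 -0.075  0.075] [ 0.471 -0.133  0.073] [ 0.586 -0.004  0.103]
tray_cover 0.67 [258, 164, 286, 187] 583 [0.521 0.096 0.092] [0.498 0.076 0.076] [0.548 0.116 0.115]
bracket 0.73 [302, 128, 329, 159] 671 [0.693 0.225 0.019] [0.651 0.18  0.002] [0.726 0.256 0.059]
tube 0.68 [259, 326, 341, 357] 2581 [ 0.446 -0.231  0.039] [ 0.387 -0.268  0.001] [ 0.506 -0.19   0.041]
spanner 0.95 [386, 209, 410, 272] 503 [ 0.722 -0.099  0.006] [ 0.683 -0.17   0.   ] [ 0.759 -0.036  0.009]
screwdriver 0.64 [214, 185, 228, 239] 395 [0.397 0.082 0.022] [0.379 0.05  0.004] [0.416 0.132 0.026]
```

View pics/top0.png

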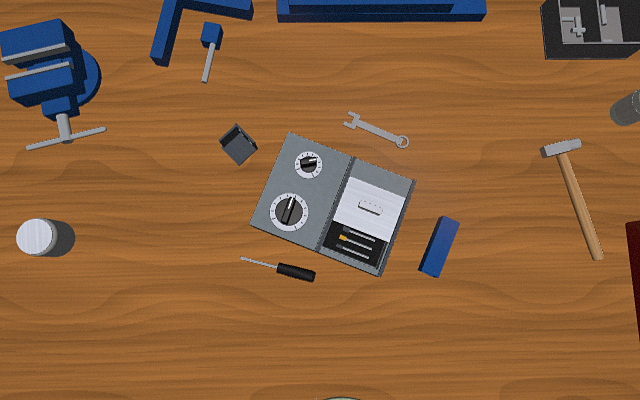

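View pics/side0.png

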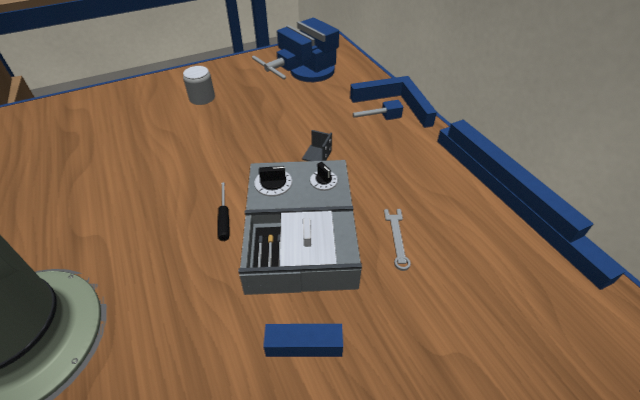

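The top view shows the unit rotated by about -25°, with the larger dial in front (289,211), the smaller one behind (308,165), and the rib at (371,207). The bracket (238,145), screwdriver (280,268), spanner (378,130) and tube (438,246) lie around it.

```bash
cat >> h.py <<'E'
def measure(fs):
    allP=[];ribs={}
    for c,f in fs.items():
        P,u,v=pts(f,np.ones(f["depth"].shape,bool)); allP.append(P)
    P=np.concatenate(allP)
    m=(P[:,0]>.36)&(P[:,0]<.72)&(P[:,1]>-.18)&(P[:,1]<.18)&(P[:,2]>.062)&(P[:,2]<.078)
    return P,cv2.minAreaRect(P[m,:2].astype(np.float32))
def bar(P,c,r,z0,z1):
    Q=P[(np.hypot(*(P[:,:2]-c).T)<r)&(P[:,2]>z0)&(P[:,2]<z1)]
    return Q,cv2.minAreaRect(Q[:,:2].astype(np.float32))
E
python3 - <<'E'
from h import *
for names in (("top",),("side",),("top","side")):
    fs={c:np.load(c+"0.npz") for c in names}
    P,r=measure(fs); print(names,"unit",r)
    for n,c,rad,z0,z1 in (("speed",(.523,.1),.04,.109,.125),("trim",(.622,.058),.03,.109,.125),("rib",(.528,-.07),.05,.098,.113)):
        Q,b=bar(P,c,rad,z0,z1); print(n,len(Q),b,Q.mean(0).round(4))
f=np.load("top0.npz"); K=f["camera_matrix"]
im=cv2.resize(f["pixels"][120:285,240:425,::-1],None,fx=4,fy=3.6*10/9,interpolation=cv2.INTER_CUBIC)[:600]
im=cv2.resize(f["pixels"][130:270,245:420,::-1],None,fx=4,fy=4,interpolation=cv2.INTER_CUBIC)
cv2.imwrite("pics/crop0.png",im)
E
```

```text
('top',) unit ((0.5458318591117859, 0.006968289613723755), (0.2993820607662201, 0.22056320309638977), 67.26580047607422)
speed 186 ((0.525749146938324, 0.10143258422613144), (0.014032608829438686, 0.05519498512148857), 70.11672973632812) [0.5254 0.1013 0.1136]
trim 109 ((0.6270281672477722, 0.05902164429426193), (0.014688636176288128, 0.033895671367645264), 8.174149513244629) [0.6264 0.0589 0.1135]
rib 164 ((0.5296458005905151, -0.068709596991539), (0.049994297325611115, 0.013922667130827904), 66.29484558105469) [ 0.5292 -0.0682  0.1032]
('side',) unit ((0.5446340441703796, 0.008145183324813843), (0.30140966176986694, 0.22023706138134003), 67.31195831298828)
speed 139 ((0.5248622298240662, 0.10249398648738861), (0.014531734399497509, 0.054969046264886856), 68.83953094482422) [0.5248 0.1015 0.1127]
trim 82 ((0.6256992816925049, 0.06036648154258728), (0.012998376972973347, 0.03666282072663307), 5.0787482261657715) [0.6253 0.0586 0.1129]
rib 163 ((0.5291988849639893, -0.06797321140766144), (0.05020519718527794, 0.013008829206228256), 65.90679931640625) [ 0.5282 -0.0694  0.1022]
('top', 'side') unit ((0.5454707145690918, 0.007795393466949463), (0.30140966176986694, 0.22205090522766113), 67.31195831298828)
speed 325 ((0.5253676176071167, 0.10193894803524017), (0.014997893944382668, 0.05630005896091461), 69.42977905273438) [0.5251 0.1014 0.1132]
trim 191 ((0.6265553832054138, 0.0604480504989624), (0.014929800294339657, 0.03678179904818535), 5.933609485626221) [0.6259 0.0588 0.1133]
rib 327 ((0.5296310186386108, -0.06838691234588623), (0.05060771852731705, 0.014135531149804592), 65.90679931640625) [ 0.5287 -0.0688  0.1027]
```

View pics/crop0.png

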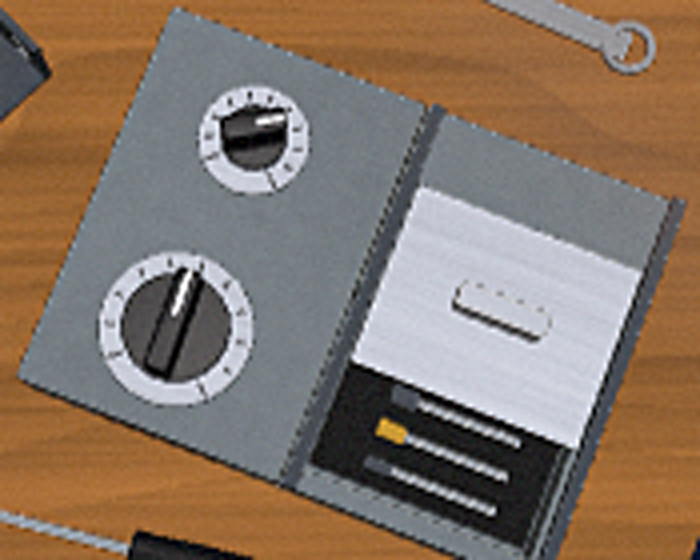

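The larger dial is the front one, at (0.525, 0.1015), with its pointer at about -20.5° world. It must turn to about 112°, which is +133°. The crop also shows the cover about half open.

Call:
play_rows(plan=[[[0, 0, 0], [0, 0, 0.86], -1], [[0, 0, 0], [0, 0, 0.86], -1], [[0, 0, 0], [0, 0, 0.86], -1], [[0, 0, 0], [0, 0, 0.86], -1], [[0, 0, 0], [0, 0, 0.83], -1], [[0.1, -1, 0], [0, 0, 0], -1], [[0.1, -1, 0], [0, 0, 0], -1], [[0.1, -1, 0], [0, 0, 0], -1], [[0.1, -1, 0], [0, 0, 0], -1], [[0.1, -1, 0], [0, 0, 0], -1], [[0.1, -1, 0], [0, 0, 0], -1], [[0.1, -1, 0], [0, 0, 0], -1], [[0.1, -1, 0], [0, 0, 0], -1], [[0.1, -1, 0], [0, 0, 0], -1], [[0.1, -1, 0], [0, 0, 0], -1], [[0.1, -1, 0], [0, 0, 0], -1], [[0.1, -1, 0], [0, 0, 0], -1], [[0.1, -1, 0], [0, 0, 0], -1], [[0.1, -1, 0], [0, 0, 0], -1], [[0.1, -1, 0], [0, 0, 0], -1]], newtons=40)

```text
clock: 3.4
position: [0.3412, -0.2613, 0.2455]
tool_rot: [3.142, -0.0, -0.358]
force: [0.3, -1.2, -0.2]
grip_width: 0.0853
finger_force: 0.0
```

Call:
play_rows(plan=[[[0.11, -1, 0], [0, 0, 0], -1], [[0.11, -1, 0], [0, 0, 0], -1], [[0.11, -1, 0], [0, 0, 0], -1], [[0.11, -1, 0], [0, 0, 0], -1], [[0.11, -1, 0], [0, 0, 0], -1], [[0.11, -1, 0], [0, 0, 0], -1], [[0.11, -1, 0], [0, 0, 0], -1], [[0.11, -1, 0], [0, 0, 0], -1], [[0.11, -1, 0], [0, 0, 0], -1], [[0.11, -1, 0], [0, 0, 0], -1], [[0.11, -1, 0], [0, 0, 0], -1], [[0.11, -1, 0], [0, 0, 0], -1], [[0.11, -1, 0], [0, 0, 0], -1], [[0.11, -1, 0], [0, 0, 0], -1], [[0.11, -1, 0.5], [0, 0, 0], -1], [[0.11, -1, 0.5], [0, 0, 0], -1], [[0.04, -0.2, 0.8], [0, 0, 0], -1], [[0, 0, 0.8], [0, 0, 0], -1], [[0, 0, 0], [0, 0, 0], -1]])

```text
clock: 5.78
position: [0.5242, 0.1014, 0.1794]
tool_rot: [3.14, 0.002, -0.358]
force: [-0.1, -0.1, 0.8]
grip_width: 0.0854
finger_force: 0.0
```

```bash
python3 -c "
from h import *
s=bot.observe();print(s['position'],s['tool_rot'],s['qpos'].round(3))"
```

```text
[0.52415368 0.10142146 0.1793635 ] [ 3.14035775e+00  1.82527193e-03 -3.57578654e-01] [-0.145  0.469 -0.21   1.895  0.132  0.793 -2.354]
```

Call:
play_rows(plan=[[[0.03, 0, 0.8], [0, 0, 0], -1], [[0, 0, 0.8], [0, 0, 0], -1], [[0, 0, 0.8], [0, 0, 0], -1], [[0, 0, 0.64], [0, 0, 0], -1], [[0, 0, 0], [0, 0, 0], -1], [[0, 0, 0], [0, 0, 0], 1], [[0, 0, 0], [0, 0, 0], 1], [[0, 0, 0], [0, 0, 0], 1], [[0, 0, 0], [0, 0, 0], 1], [[0, 0, 0], [0, 0, 0], 1], [[0, 0, 0], [0, 0, 0], 1], [[0, 0, 0], [0, 0, 0], 1], [[0, 0, 0], [0, 0, 0], 1]])

```text
clock: 7.4
position: [0.5262, 0.1027, 0.1049]
tool_rot: [-3.139, -0.001, -0.357]
force: [1.9, 7.4, 5.3]
grip_width: 0.0132
finger_force: 43.5
```

Call:
play_rows(plan=[[[0, 0, 0], [0, 0, -0.5], 1], [[0, 0, 0], [0, 0, -0.8], 1], [[0, 0, 0], [0, 0, -0.8], 1], [[0, 0, 0], [0, 0, -0.8], 1], [[0, 0, 0], [0, 0, -0.8], 1], [[0, 0, 0], [0, 0, -0.8], 1], [[0, 0, 0], [0, 0, -0.8], 1], [[0, 0, 0], [0, 0, -0.8], 1], [[0, 0, 0], [0, 0, -0.8], 1], [[0, 0, 0], [0, 0, -0.8], 1], [[0, 0, 0], [0, 0, -0.8], 1], [[0, 0, 0], [0, 0, -0.8], 1], [[0, 0, 0], [0, 0, -0.8], 1], [[0, 0, 0], [0, 0, -0.8], 1], [[0, 0, 0], [0, 0, -0.8], 1], [[0, 0, 0], [0, 0, -0.8], 1], [[0, 0, 0], [0, 0, -0.8], 1], [[0, 0, 0], [0, 0, -0.8], 1], [[0, 0, 0], [0, 0, -0.8], 1]])

```text
clock: 9.78
position: [0.5272, 0.102, 0.1049]
tool_rot: [3.138, -0.001, 1.881]
force: [9.6, 4.1, -3.3]
grip_width: 0.0132
finger_force: 42.5
```

```bash
python3 -c "
from h import *
s=bot.observe();print(s['position'],s['tool_rot'],s['moment'],s['force'],s['qpos'].round(3))"
```

```text
[0.52717379 0.10204262 0.10493173] [ 3.13772735e+00 -7.23142939e-04  1.88112934e+00] [ 0.91605953 -2.23346275 -0.0355658 ] [ 9.64261297  4.09186028 -3.26630539] [ 0.24   0.69  -0.76   1.92   0.661  0.795 -0.579]
```

Call:
play_rows(plan=[[[0, 0, 0], [0, 0, -0.3], 1], [[0, 0, 0], [0, 0, -0.3], 1], [[0, 0, 0], [0, 0, -0.3], 1], [[0, 0, 0], [0, 0, -0.2], 1], [[0, 0, 0], [0, 0, 0], 1]])

```text
clock: 10.4
position: [0.5271, 0.1021, 0.105]
tool_rot: [3.138, -0.001, 2.04]
force: [7.5, 4.8, 0.3]
grip_width: 0.0133
finger_force: 72.5
```

```bash
python3 -c "
from h import *
s=bot.observe();print(s['position'],s['tool_rot'],s['moment'],s['force'],s['qpos'].round(3))"
```

```text
[0.52710469 0.10210787 0.10501078] [ 3.13788229e+00 -9.18309376e-04  2.04014184e+00] [ 1.2831365  -1.70048089 -1.99614289] [7.549887   4.84030522 0.30639129] [ 0.265  0.704 -0.798  1.919  0.689  0.813 -0.443]
```

Call:
play_rows(plan=[[[0, 0, 0], [0, 0, 0.35], 1], [[0, 0, 0], [0, 0, 0], -1], [[0, 0, 0], [0, 0, 0], -1], [[0, 0, 0], [0, 0, 0], -1], [[0, 0, 0], [0, 0, 0], -1], [[0, 0, 0], [0, 0, 0], -1], [[0, 0, -0.6], [0, 0, 0], -1], [[0, 0, -1], [0, 0, 0], -1], [[0, 0, -1], [0, 0, 0], -1], [[0, 0, -0.6], [0, 0, 0.9], -1], [[0, 0, 0], [0, 0, 0.9], -1], [[0, 0, 0], [0, 0, 0.9], -1], [[0, 0, 0], [0, 0, 0.9], -1], [[0, 0, 0], [0, 0, 0.9], -1], [[0, 0, 0], [0, 0, 0.9], -1]])

```text
clock: 12.28
position: [0.5255, 0.1015, 0.1853]
tool_rot: [3.141, -0.001, 1.176]
force: [-0.4, 0.6, -0.0]
grip_width: 0.0857
finger_force: 0.0
```

Call:
play_rows(plan=[[[-0.9, 0.4, 0], [0, 0, 0], -1], [[-0.9, 0.4, 0], [0, 0, 0], -1], [[-0.9, 0.4, 0], [0, 0, 0], -1], [[-0.9, 0.4, 0], [0, 0, 0], -1], [[-0.9, 0.4, 0], [0, 0, 0], -1], [[-0.9, 0.4, 0], [0, 0, 0], -1], [[-0.8, 0.3, 0], [0, 0, 0], -1], [[0, 0, 0], [0, 0, 0], -1]])

```text
clock: 13.28
position: [0.5288, -0.0691, 0.1851]
tool_rot: [3.141, 0.0, 1.177]
force: [0.8, 0.7, -0.2]
grip_width: 0.0853
finger_force: 0.0
```

Run:
```python
from h import *
for c in ("top","side"):
    f=grab_frame(c); np.savez(c+"1.npz",**f); P,r=measure({c:f})
    for n,ce,rad,z0,z1 in (("speed",(.5255,.102),.04,.109,.125),("trim",(.626,.0595),.03,.109,.125),("rib",(.529,-.069),.05,.098,.113)):
        Q=P[(np.hypot(*(P[:,:2]-ce).T)<rad)&(P[:,2]>z0)&(P[:,2]<z1)]
        print(c,n,len(Q), cv2.minAreaRect(Q[:,:2].astype(np.float32)) if len(Q)>5 else "")
cv2.imwrite("pics/side1.png",cv2.resize(np.load("side1.npz")["pixels"][120:300,200:400,::-1],None,fx=3,fy=3))
```

```text
top speed 186 ((0.5254003405570984, 0.10176247358322144), (0.014303973875939846, 0.055228717625141144), 22.446975708007812)
top trim 111 ((0.6269992589950562, 0.05909190699458122), (0.014536002650856972, 0.03391378000378609), 11.35805892944336)
top rib 64 ((0.5333205461502075, -0.058182939887046814), (0.027428898960351944, 0.01378115639090538), 63.763587951660156)
side speed 42 ((0.5227144956588745, 0.1071816012263298), (0.01310492679476738, 0.0220976322889328), 25.484966278076172)
side trim 0 
side rib 162 ((0.5292897820472717, -0.0677771121263504), (0.04839003458619118, 0.013041574507951736), 65.8248519897461)
```

View pics/side1.png

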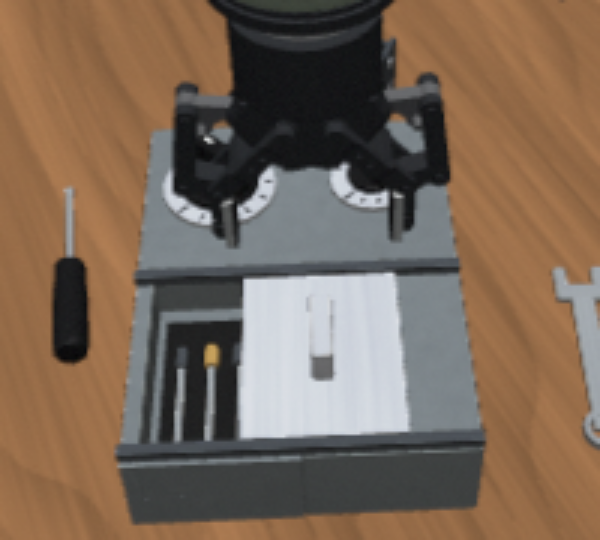

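The dial now reads 112.4°, which is its end stop. The view shows the gripper above the open cover, with the rib clear (crop 320,335). Next I grasp the rib.

Call:
play_rows(plan=[[[0, 0, 0.8], [0, 0, 0], -1], [[0, 0, 0.8], [0, 0, 0], -1], [[0, 0, 0.8], [0, 0, 0], -1], [[0, 0, 0.8], [0, 0, 0], -1], [[0, 0, 0.4], [0, 0, 0], -1], [[0, 0, 0], [0, 0, 0], -1], [[0, 0, 0], [0, 0, 0], 1], [[0, 0, 0], [0, 0, 0], 1], [[0, 0, 0], [0, 0, 0], 1], [[0, 0, 0], [0, 0, 0], 1], [[0, 0, 0], [0, 0, 0], 1], [[0, 0, 0], [0, 0, 0], 1], [[0, 0, 0], [0, 0, 0], 1]])

```text
clock: 15.0
position: [0.529, -0.0678, 0.0946]
tool_rot: [3.141, -0.0, 1.179]
force: [-0.4, -0.9, 5.2]
grip_width: 0.0132
finger_force: 42.2
```

Call:
play_rows(plan=[[[0, -0.2, 0], [0, 0, 0], 1], [[0, -0.3, 0], [0, 0, 0], 1], [[0, -0.3, 0], [0, 0, 0], 1], [[0, -0.3, 0], [0, 0, 0], 1], [[0, -0.3, 0], [0, 0, 0], 1], [[0, -0.2, 0], [0, 0, 0], 1], [[0, 0, 0], [0, 0, 0], 1]])

```text
clock: 15.88
position: [0.4915, -0.0521, 0.0946]
tool_rot: [3.141, -0.0, 1.18]
force: [-1.1, 0.7, 7.7]
grip_width: 0.0133
finger_force: 42.6
```

Run:
```python
from h import *
f=grab_frame("side")
cv2.imwrite("pics/side2.png",cv2.resize(f["pixels"][120:300,200:400,::-1],None,fx=3,fy=3))
```

```text
(no output)
```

View pics/side2.png

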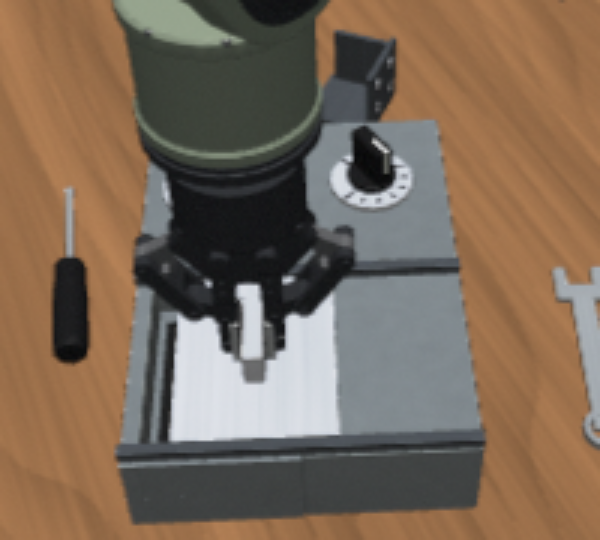

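The cover followed. About 15–20 mm of tray is still open (crop columns 145–175), so I close in small steps.

Call:
play_rows(plan=[[[0, -0.12, 0], [0, 0, 0], 1], [[0, -0.12, 0], [0, 0, 0], 1], [[0, -0.12, 0], [0, 0, 0], 1], [[0, -0.12, 0], [0, 0, 0], 1], [[0, -0.12, 0], [0, 0, 0], 1], [[0, 0, 0], [0, 0, 0], 1]])

```text
clock: 16.68
position: [0.4779, -0.0465, 0.0946]
tool_rot: [3.141, -0.0, 1.18]
force: [-0.5, 0.9, 8.3]
grip_width: 0.0134
finger_force: 42.7
```

Call:
play_rows(plan=[[[0, -0.08, 0], [0, 0, 0], 1], [[0, -0.08, 0], [0, 0, 0], 1], [[0, 0, 0], [0, 0, 0], 1]])

```text
clock: 17.05
position: [0.4743, -0.045, 0.0946]
tool_rot: [3.141, -0.0, 1.18]
force: [-0.9, 1.2, 7.7]
grip_width: 0.0133
finger_force: 42.6
```

Call:
play_rows(plan=[[[0, -0.08, 0], [0, 0, 0], 1], [[0, -0.08, 0], [0, 0, 0], 1], [[0, 0, 0], [0, 0, 0], 1]])

```text
clock: 17.42
position: [0.4706, -0.0434, 0.0946]
tool_rot: [3.141, -0.0, 1.18]
force: [-0.2, 1.1, 7.6]
grip_width: 0.0132
finger_force: 42.6
```

Call:
play_rows(plan=[[[0, -0.06, 0], [0, 0, 0], 1], [[0, -0.06, 0], [0, 0, 0], 1], [[0, 0, 0], [0, 0, 0], 1]])

```text
clock: 17.8
position: [0.4679, -0.0423, 0.0946]
tool_rot: [3.141, -0.001, 1.18]
force: [0.7, 1.4, 6.8]
grip_width: 0.0132
finger_force: 42.5
```

Call:
play_rows(plan=[[[0, -0.06, 0], [0, 0, 0], 1], [[0, -0.06, 0], [0, 0, 0], 1], [[0, 0, 0], [0, 0, 0], 1]])

```text
clock: 18.18
position: [0.4663, -0.0416, 0.0947]
tool_rot: [3.139, -0.001, 1.179]
force: [10.2, -3.0, -3.5]
grip_width: 0.0131
finger_force: 41.3
```

Call:
play_rows(plan=[[[0, -0.06, 0], [0, 0, 0], 1], [[0, 0, 0], [0, 0, 0], 1]])

```text
clock: 18.42
position: [0.4663, -0.0415, 0.0947]
tool_rot: [3.137, -0.002, 1.179]
force: [20.2, -7.6, -13.8]
grip_width: 0.0134
finger_force: 40.1
```

Call:
play_rows(plan=[[[0, 0, 0], [0, 0, 0], -1], [[0, 0, 0], [0, 0, 0], -1], [[0, 0, 0], [0, 0, 0], -1], [[0, 0, 0], [0, 0, 0], -1], [[0, 0, 0], [0, 0, 0], -1], [[0, 0, 0], [0, 0, 0], -1], [[0, 0, -0.8], [0, 0, 0], -1], [[0, 0, -1], [0, 0, 0], -1], [[0, 0, -1], [0, 0, 0], -1], [[0, 0, -1], [0, 0, 0], -1], [[-1, 0, -0.5], [0, 0, 0], -1], [[-1, 0, 0], [0, 0, 0], -1], [[-1, 0, 0], [0, 0, 0], -1], [[-1, 0, 0], [0, 0, 0], -1], [[-1, 0, 0], [0, 0, 0], -1], [[-1, 0, 0], [0, 0, 0], -1], [[-1, 0, 0], [0, 0, 0], -1], [[-1, 0, 0], [0, 0, 0], -1], [[0, 0, 0], [0, 0, 0], -1]])

```text
clock: 20.8
position: [0.3866, -0.2271, 0.2017]
tool_rot: [-3.141, 0.0, 1.177]
force: [0.4, 0.5, 0.7]
grip_width: 0.0856
finger_force: 0.0
```

Run:
```python
from h import *
for c in ("top","side"):
    f=grab_frame(c); P,r=measure({c:f})
    for n,ce,rad,z0,z1 in (("speed",(.5255,.102),.04,.109,.125),("trim",(.626,.0595),.03,.109,.125),("rib",(.466,-.0416),.05,.098,.113)):
        Q=P[(np.hypot(*(P[:,:2]-ce).T)<rad)&(P[:,2]>z0)&(P[:,2]<z1)]
        print(c,n,len(Q), cv2.minAreaRect(Q[:,:2].astype(np.float32)) if len(Q)>5 else "")
    if c=="top": cv2.imwrite("pics/top3.png",cv2.resize(f["pixels"][105:285,210:470,::-1],None,fx=3,fy=3))
```

```text
top speed 185 ((0.5254886746406555, 0.10175366699695587), (0.013966582715511322, 0.055233970284461975), 22.076675415039062)
top trim 109 ((0.6267106533050537, 0.05879690870642662), (0.01413688249886036, 0.0335584357380867), 9.783794403076172)
top rib 165 ((0.4655206501483917, -0.04173494130373001), (0.049439094960689545, 0.014057638123631477), 67.55697631835938)
side speed 34 ((0.5350688099861145, 0.08543809503316879), (0.020449817180633545, 0.010626384988427162), 68.06514739990234)
side trim 81 ((0.6258918046951294, 0.05995730310678482), (0.013791156001389027, 0.033517852425575256), 8.596994400024414)
side rib 0
```

View pics/top3.png

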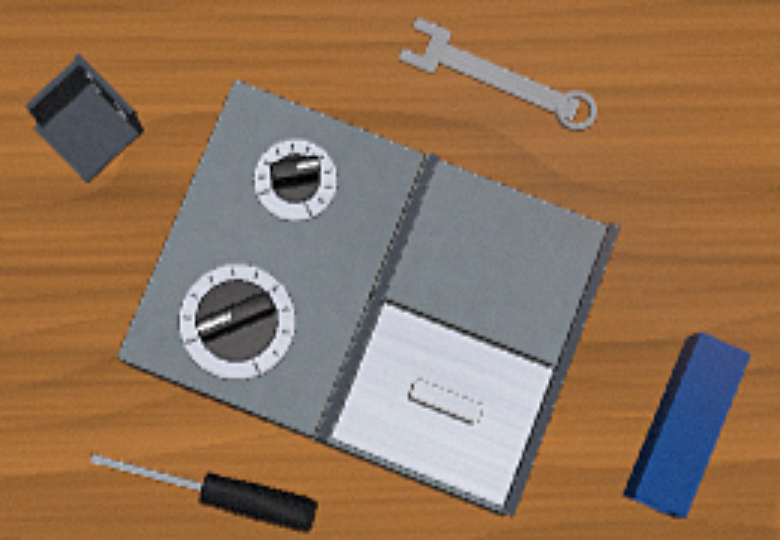

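The picture shows the cover flush at the front over the whole tray (440,405) and the large dial's pointer at front left (213,322). The small dial and the loose objects look unmoved, and the gripper is clear.

```bash
python3 -c "
from workcell import bot
print(bot.job_done())"
```

```text
the job is handed in; nothing more can be done
None
```

The job is handed in: the larger dial was turned to its anticlockwise end stop first, then the cover was slid fully shut; the smaller dial and the loose objects look unmoved in the last picture, and the gripper is open and clear.

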